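Unload the microplate heat sealer: release the lever and draw the carrier out

TASK

The plate sealer has finished its cycle. Push the lever on its side right back to its stop so that the hot head lifts, then hook a fingertip behind the upturned lip of the plate carrier and draw the carrier smoothly out along its rails to the front stop, gently and without gripping either the lever's ball or the lip. Leave the hot sealed plate sitting in its nest without touching it, and leave everything else on the bench where it stands.

Things in the scene. Friction and masses are not known exactly. Their poses are not given: they have to be found in the camera images.
- sealer: Manual plate heat sealer, white and grey, fixed. Origin on the bench; its x points to its back (the carrier comes out towards -x), y to the lever side, z up. Bed: x -200 to 185 mm, 210 mm wide, 45 mm high, open in front of the tower. Tower: x 0 to 185, y -105 to 105 mm, up to z 270 mm; knobs stand 16 mm proud of its front. The lever's plane is y = 145 mm.
- lever (a joint): Hinge of the steel lever on the sealer's +y side, rad. 0 = down on the seal (it starts within 0.15 of that), leaning forward 0.79 rad from upright; it grows as the lever swings back; 1.40 = fully back against its stop (0.61 rad past upright). Axis along sealer y through sealer (100, 145, 160) mm. About 3 N at the ball moves it; it stays where it is left. It lifts the hot head off the plate.
- lever_ball: Black ball (origin at its centre), 36 mm across, at the end of the lever's 12 mm round arm, 150 mm from its axis. With the lever down it is at sealer (-7, 145, 266) mm, fully back at (186, 145, 283) mm. The lever's plane is 40 mm out from the tower's side.
- carrier (a joint): Travel of the plate carrier out of the sealer's front, m, along sealer -x: 0 = home under the head, 0.12 = against its front stop. Friction about 3 N; it stays where it is left.
- pull_lip: Upturned aluminium lip across the front end of the carrier's pull tongue: 70 mm wide (along sealer y), 4 mm thick, 26 mm high. Origin: middle of its foot, on the tongue's upper face (66 mm above the bench), axes parallel to the sealer's; with the carrier home it is at sealer (-107, 0, 66) mm. Behind it (its +x side) the flat tongue, 70 mm wide, is bare as far as the tower's front, 105 mm away.
- lip_back (a point): Middle of the upper edge of the lip's back face, the face to hook and pull on: 2 mm behind the lip's origin and 23 mm above the tongue (89 mm above the bench).
- nest (a point): Centre of the carrier's nest floor (66 mm above the bench), in which the sealed plate sits between ledges 6 mm high; 197 mm behind the lip's origin.
- plate: Sealed 96-well plate with foil on top, 85.5 x 127.8 x 15 mm, about 70 g, loose in the nest with 1.5 mm play, hidden under the tower at the start. Origin: centre of its underside, long side along its y.
- open_plate: Bystander: open 96-well plate, 85.5 x 127.8 x 14 mm, on the bench in front of the sealer, at least 30 mm beyond where the lip ends its travel. Origin: centre of its underside.
- tube_rack: Bystander: grey tube rack with capped tubes, 110 x 64 x 68 mm, on the bench at the lever side of the sealer's bed. Origin: centre of its underside.
- bottle: Bystander: glass bottle with blue cap, 62 mm across, 115 mm high, on the other side of the bed. Origin: centre of its underside.
- tip_box: Bystander: white box of yellow pipette tips, 85 x 122 x 61 mm. Origin: centre of its underside.
- reservoir: Bystander: white open trough, 50 x 130 x 36 mm. Origin: centre of its underside.
- timer: Bystander: black bench timer, about 85 x 85 mm, leaning back on its foot. Origin: on the bench under it.
- pipette: Bystander: pipette lying on the bench, 270 mm long, 25 mm high. Origin: on the bench near its middle.

How it is judged:
By the outcome, as a careful person would: the job done as asked, in the order asked, and still so for the second after the job is handed in, with the robot touching nothing.
It also fails if it takes over 53 s, if anything falls off the work surface, if the arm or the gripper's body presses on something with over 40 N, if the wrist force passes 120 N, or if a joint passes its speed limit or range.

ROBOT

A 6-joint arm with a two-finger parallel gripper is mounted at the origin on the work surface. World frame = base frame: x ahead of the robot, y to its left, z up, the work surface at z = 0. Lengths are in m, angles in degrees, forces in N, time in s.
With the tool pointing down it reaches from about 0.275 to 0.825 m from the base axis. Payload 4.9 kg.
Tool frame: the origin (TCP) lies on the centre line of the jaws, within the pads' length; the fingertips stand 25 mm ahead of it and the grasp point (between the pads) lies 6 mm ahead of it (manip.tip_extent is the distance from the TCP to the fingertips, in m); z points along the fingers, y is the line along which they close (so a half turn about z gives the same grasp; the last joint's range is limited). The gripper opens to 85 mm and grips with 20 to 120 N. Pads are 22 mm wide; open, the fingers measure 114 mm over their backs; the gripper's body (76 mm by 85 mm) begins 54 mm behind the grasp point. The pads swing forward as they close: fully open they stand 13 mm farther back than shut.
Start: joints at [-74.84, 18.69, -11.035, 60.275, 0, 82.311], TCP at [0.214, -0.507, 0.256] pointing down, gripper open.
Joint ranges: [-152.03, 152.03], [-55.5, 102.48], [-74.3, 77.21], [-110.64, 120.58], [-84.22, 78.4], [-180, 180]. Speed limits (degrees/s): [147.25, 147.25, 180, 180, 180, 180].

INTERFACE

Orientations are given as a 3x3 rotation matrix whose columns are the frame's x, y, z axes.
In Python, from station import manip gives the robot as it stands.
- The arm moves only by the tool move_arm, never from a script. Its argument "deltas" is one flat list of numbers, 4 for each row, row after row: the shift along the tool's x, y, z in cm, then the turn about the tool's z in degrees. A call has 1 to 5 rows; each row is the pose to reach, as a shift and turn from the pose commanded when the call began, along the tool's axes at that moment; what a row does not reach only later rows make up. A row lasts 1/10 s, in which the tool goes at most 50 mm and 8.59 degrees, less where a joint would pass 70% of its speed; a pose out of reach is approached as far as the arm can. A call with a gripper value outside its range is refused whole. "grip" is the finger opening in cm, from 0 to 8.54, set as the call begins (left out, the last holds). The fingers move at their own pace and stop on an object; "squeeze" is the grip in N (left out, the last holds). Time passes only in rows, so rows that repeat a pose let the fingers close. It gives the time, the measured TCP pose, the force, the opening and the grip force at its end, in the units of the state.
- manip.observe(): the state, without advancing time (a new reading comes with each control period).
- manip.capture(name): name is "scene" or "top" or "wrist"; returns the picture (400x640x3 uint8, blue, green, red); there is no depth.
- manip.camera_params(name): a dict with "fx", "fy", "cx", "cy" (pixels), "R" (3x3) and "t" (3): a world point X has camera coordinates R X + t; the wrist camera has in their place "tool_from_camera" (4x4, takes a point from camera to tool coordinates, whose origin is the TCP and whose axes are the flange's). Camera axes: x right, y down, z forward; pixel columns grow to the right and rows downward; lengths in m; the calibration is good to about 2 mm. A picture is of the moment at which its call begins: read the wrist's pose just before it. camera_params takes no time and is no camera call.
- manip.sign_off(): hands the job in; it is judged then, once.
The state is a dict: "time": time; "joint_pos": joint angles; "joint_velocities": joint speeds; "joint_torque": joint torques, N m; "tool_pos": TCP position; "ee_rot": TCP orientation; "force": force on the tool from outside, world axes, zero at the start; "wrist_torque": the same for the moment, N m; "finger_gap": finger opening in m; "grasp_force": force on a finger pad.
Only numpy, scipy, OpenCV 4.12 (cv2) and the standard library are available. Lean on these libraries where they do the work, as an engineer would, in place of code of your own. Each camera call takes 0.05 s, during which the arm holds its last target. There are 200 camera calls.

## Working session

There is one attempt and no reset: what is moved stays moved. The work goes in short steps, Python scripts to look and compute and a tool call to move; the robot and the scene stay as the last step left them, time stands still between calls to the robot, and variables do not carry over. Pictures are saved under pics/ and viewed, at most 10 in all, crops included, and the job is handed in when it is done.

Besides the shell and the picture viewer there is one more tool, called after "Emit:" as a command line: name --argument value ..., lists and objects as JSON in quotes. move_arm: Moves the arm, as the interface text tells. Its arguments: {"type":"object","properties":{"deltas":{"type":"array","items":{"type":"number"}},"grip":{"type":"number"},"squeeze":{"type":"number"}},"required":["deltas"]}

```bash
mkdir -p pics; ls; python3 - <<'E'
from station import manip
import cv2,numpy as np
np.set_printoptions(precision=4,suppress=True)
for n in("scene","top"):
    cv2.imwrite(f"pics/{n}0.png",manip.capture(n)); print(n,manip.camera_params(n))
print(manip.camera_params("wrist"))
print(manip.observe(), manip.tip_extent)
E
```

```text
pics
scene {'fx': 362.2088032205433, 'fy': 362.2088032205433, 'cx': 319.36056116602833, 'cy': 201.3534188500143, 'R': array([[-0.5612,  0.8277, -0.0016],
       [ 0.7893,  0.5347, -0.3018],
       [-0.2489, -0.1706, -0.9534]]), 't': array([ 0.4008, -0.2991,  1.2585])}
top {'fx': 382.00184095606113, 'fy': 382.00184095606113, 'cx': 323.40690410685283, 'cy': 201.8963689150725, 'R': array([[-0.0001, -1.    ,  0.0004],
       [-0.9877,  0.0001, -0.1566],
       [ 0.1566, -0.0004, -0.9877]]), 't': array([-0.1472,  0.5651,  1.0289])}
{'fx': 332.69078573699437, 'fy': 332.69078573699437, 'cx': 313.2222739924104, 'cy': 194.02788277225056, 'tool_from_camera': array([[-0.0002, -0.962 , -0.2731,  0.0692],
       [ 1.    , -0.0001, -0.0004,  0.002 ],
       [ 0.0004, -0.2731,  0.962 , -0.1181],
       [ 0.    ,  0.    ,  0.    ,  1.    ]])}
{'time': 0.1, 'joint_pos': array([-74.8391,  18.7292, -11.0848,  60.275 ,   0.0005,  82.3111]), 'joint_velocities': array([-0.0704, -0.1763,  0.1065, -0.1442,  0.1247, -0.0279]), 'joint_torque': array([  0.0007, -44.424 ,  26.3039,   0.0079,  -0.0003,  -0.    ]), 'tool_pos': array([ 0.2135, -0.5064,  0.2556]), 'ee_rot': array([[ 0.9215,  0.3883, -0.0004],
       [ 0.3883, -0.9215,  0.0015],
       [ 0.0002, -0.0015, -1.    ]]), 'force': array([-0.123 , -0.5695, -0.5644]), 'wrist_torque': array([0.0513, 0.0138, 0.0311]), 'grasp_force': 0.0, 'finger_gap': 0.08534599895292368} 0.025
```

View pics/scene0.png

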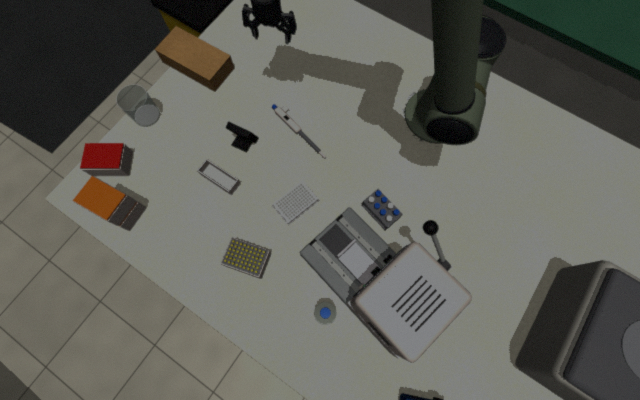

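View pics/top0.png

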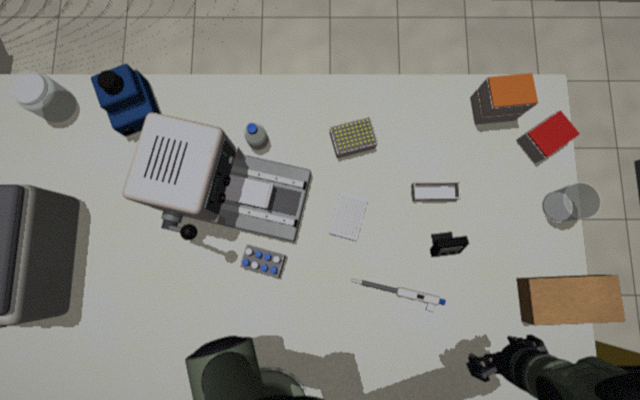

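The scene view shows the sealer with its ball near (431,228). The top view shows the ball at (189,232), the bed's front corners near (311,169) and (297,240), and the tongue ending near column 272. I'll enlarge both for precise pixels.

```bash
python3 - <<'E'
import cv2,numpy as np
a=cv2.imread("pics/top0.png")[140:290,150:330]; b=cv2.imread("pics/scene0.png")[190:340,290:470]
r=lambda i:cv2.resize(i,None,fx=4.4,fy=4.0*1.1/1.1*1.0,interpolation=cv2.INTER_CUBIC)
z=lambda i:cv2.resize(i,(790,600*790//790),interpolation=cv2.INTER_CUBIC)
cv2.imwrite("pics/ct.png",cv2.resize(a,(720,600),interpolation=cv2.INTER_CUBIC))
cv2.imwrite("pics/cs.png",cv2.resize(b,(720,600),interpolation=cv2.INTER_CUBIC))
E
```

```text
(no output)
```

View pics/ct.png

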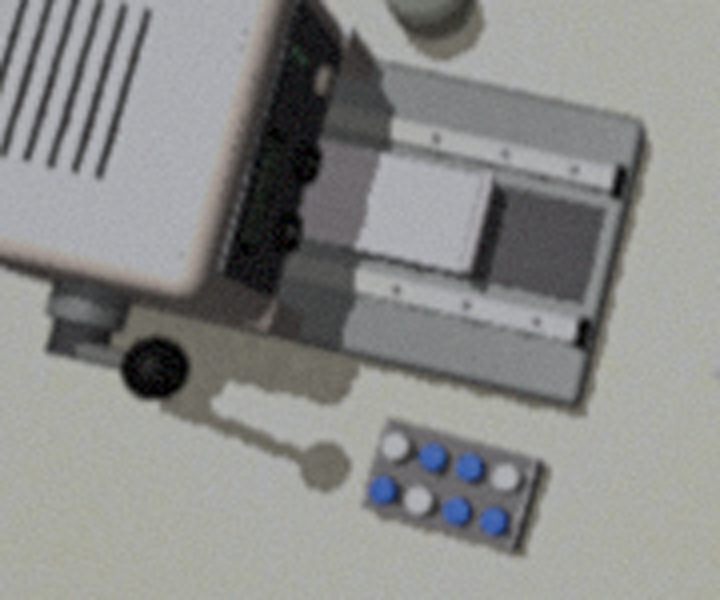

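View pics/cs.png

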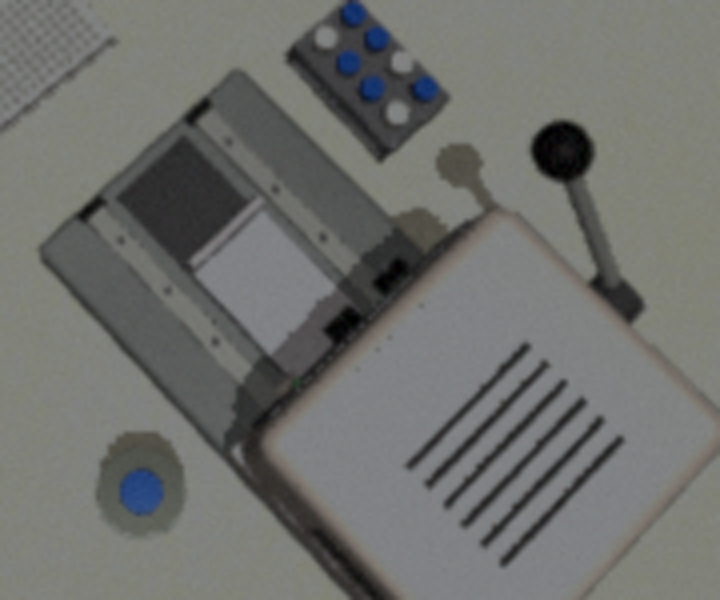

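In the 4x crops, the bed's front corners are at (641,122) and (578,402) in top, and (42,252) and (238,70) in scene. The ball is at (155,367) in top and (563,151) in scene. The lip's upper corners are at about (494,180) and (468,271) in top, and (193,268) and (262,200) in scene.

```bash
cat > h.py <<'E'
import cv2,numpy as np
from station import manip
np.set_printoptions(precision=4,suppress=True)
def ray(n,p):
    c=manip.camera_params(n)
    d=np.array([(p[0]-c['cx'])/c['fx'],(p[1]-c['cy'])/c['fy'],1])
    return -c['R'].T@c['t'], c['R'].T@d
def plane(n,p,z):
    o,d=ray(n,p); return o+d*(z-o[2])/d[2]
def tri(pt,ps):
    P=[]
    A=np.zeros((3,3));b=np.zeros(3)
    for n,p in(("top",pt),("scene",ps)):
        o,d=ray(n,p); d=d/np.linalg.norm(d); M=np.eye(3)-np.outer(d,d); A+=M;b+=M@o
    return np.linalg.solve(A,b)
T=lambda x,y:(150+(x+.5)/4-.5,140+(y+.5)/4-.5)
S=lambda x,y:(290+(x+.5)/4-.5,190+(y+.5)/4-.5)
E
python3 - <<'E'
from h import *
R=tri(T(641,122),S(42,252)); L=tri(T(578,402),S(238,70))
print("corners",R,L,np.linalg.norm(R-L))
for t,s in((T(641,122),S(42,252)),(T(578,402),S(238,70))): print(plane("top",t,.045),plane("scene",s,.045))
yax=(L-R)[:2]; yax/=np.linalg.norm(yax); print("y from corners",yax, np.degrees(np.arctan2(yax[1],yax[0])))
# tower-near bed edges for yaw: left bed edge
a=plane("top",T(578,402),.045);b=plane("top",T(345,347),.045);d=(b-a)[:2];print("left edge dir",np.degrees(np.arctan2(d[1],d[0])))
print("ball",tri(T(155,367),S(563,151)))
print("lip",tri(T(494,178),S(193,266)),tri(T(469,272),S(262,200)))
for p in(T(494,178),T(469,272)): print(plane("top",p,.092))
for p in (S(193,266),S(262,200)): print(plane("scene",p,.092))
# rack
for p in(T(387,422),T(540,462),T(520,552),T(365,508)): print("rack",plane("top",p,.06))
print("openplate", [plane("top",p,.014) for p in((338,196),(368,203),(358,240),(330,236))])
E
```

```text
corners [ 0.6587 -0.1077  0.035 ] [ 0.4579 -0.0641  0.0345] 0.20544312787899213
[ 0.6566 -0.1087  0.045 ] [ 0.6594 -0.1056  0.045 ]
[ 0.458  -0.0663  0.045 ] [ 0.4603 -0.0617  0.045 ]
y from corners [-0.9772  0.2123] 167.74072939398476
left edge dir 76.79092514441011
ball [0.4633 0.1462 0.2766]
lip [ 0.6101 -0.0074  0.0708] [0.5434 0.0076 0.0777]
[ 0.6062 -0.0113  0.092 ]
[0.542  0.0042 0.092 ]
[ 0.613  -0.0055  0.092 ]
[0.546  0.0094 0.092 ]
rack [0.4436 0.0623 0.06  ]
rack [ 0.4166 -0.0421  0.06  ]
rack [ 0.3568 -0.0297  0.06  ]
rack [0.3859 0.0753 0.06  ]
openplate [array([ 0.5872, -0.1895,  0.014 ]), array([ 0.5667, -0.2761,  0.014 ]), array([ 0.4601, -0.2457,  0.014 ]), array([ 0.4715, -0.166 ,  0.014 ])]
```

```bash
cat >> h.py <<'E'
YAW=np.radians(77.5); XS=np.array([np.cos(YAW),np.sin(YAW),0]); YS=np.array([-XS[1],XS[0],0])
O=np.array([0.602,0.110,0])
def W(x,y,z): return O+XS*x/1e3+YS*y/1e3+[0,0,z/1e3]
def to(p,ang=257.5):
    s=manip.observe(); R=s['ee_rot']; a=np.degrees(np.arctan2(R[1,0],R[0,0]))
    print("shift cm",R.T@(np.array(p)-s['tool_pos'])*100,"turn",a-ang,"or",a-ang+360,"tool",s['tool_pos'],"F",s['force'],"t",s['time'],"gap",s['finger_gap'],"j",s['joint_pos'],
      "sealer",np.array([(s['tool_pos']-O)@XS,(s['tool_pos']-O)@YS,s['tool_pos'][2]])*1e3)
E
```

Emit:
move_arm --deltas '[3, -3, -1.5, -8, 6, -6, -3, -16, 9, -9, -4.5, -24, 12, -12, -6, -32, 15, -15, -7.5, -40]' --grip 0 --squeeze 20

```text
time: 0.6
tool_pos: [0.2937, -0.3086, 0.3315]
ee_rot: [[0.452, 0.892, -0.0], [0.892, -0.452, 0.001], [0.001, -0.0, -1.0]]
force: [1.4, -0.6, -0.3]
finger_gap: 0.0124
grasp_force: 0.0
```

```bash
python3 -c "
from h import *
to(W(-64,145,330)); print(manip.tip_extent)"
```

```text
shift cm [41.4734 -3.8637  0.1735] turn -194.35522776756858 or 165.64477223243142 tool [ 0.2937 -0.3086  0.3315] F [ 1.4063 -0.6496 -0.2926] t 0.6 gap 0.012387959212123685 j [-56.37     2.8248 -19.7021  67.5126   0.0119  60.4853] sealer [-475.3657  210.3952  331.5001]
0.025
```

Emit:
move_arm --deltas '[4, -0.4, 0, -8, 8, -0.8, 0, -16, 12, -1.2, 0, -24, 16, -1.6, 0, -32, 20, -2, 0, -40]'

```text
time: 1.1
tool_pos: [0.3671, -0.1216, 0.3312]
ee_rot: [[-0.228, 0.974, -0.0], [0.974, 0.228, 0.0], [0.0, -0.0, -1.0]]
force: [1.3, 0.1, 0.8]
finger_gap: -0.0002
grasp_force: 0.0
```

```bash
python3 -c "
from h import *
to(W(-64,145,330))"
```

```text
shift cm [17.7174 12.3019  0.1178] turn -154.34138234074675 or 205.65861765925325 tool [ 0.3671 -0.1216  0.3312] F [1.326  0.0619 0.8123] t 1.1 gap -0.000233332452921055 j [-29.3021  -1.6331 -24.2689  67.3674   0.0028  47.5392] sealer [-276.9718  179.1704  331.1663]
```

Emit:
move_arm --deltas '[3.5, 2.4, 0, -8, 7, 4.8, 0, -16, 10.5, 7.2, 0, -24, 14, 9.6, 0, -32, 17.7, 12.3, 0, -40]'

```text
time: 1.6
tool_pos: [0.4476, 0.0784, 0.3311]
ee_rot: [[-0.8, 0.599, -0.0], [0.599, 0.8, -0.0], [0.0, -0.0, -1.0]]
force: [1.0, 0.1, 0.0]
finger_gap: 0.0001
grasp_force: 0.0
```

Emit:
move_arm --deltas '[0, 0, 0, -8.5, 0, 0, 0, -17, 0, 0, 0, -25.5, 0, 0, 0, -34, 0, 0, 0, -42]'

```text
time: 2.1
tool_pos: [0.4473, 0.0768, 0.3309]
ee_rot: [[-0.996, -0.091, -0.001], [-0.091, 0.996, -0.0], [0.001, 0.0, -1.0]]
force: [-0.6, 0.5, 0.3]
finger_gap: -0.0001
grasp_force: 0.0
```

Emit:
move_arm --deltas '[0, 0, 0, -8.5, 0, 0, 0, -17, 0, 0, 0, -25.5, 0, 0, 0, -34, 0, 0, 0, -42]'

```text
time: 2.6
tool_pos: [0.4473, 0.0766, 0.3309]
ee_rot: [[-0.68, -0.734, -0.001], [-0.734, 0.68, 0.0], [0.001, 0.001, -1.0]]
force: [-0.4, 0.3, 0.9]
finger_gap: -0.0
grasp_force: 0.0
```

Emit:
move_arm --deltas '[0, 0, 0, -8.5, 0, 0, 0, -17, 0, 0, 0, -25.5, 0, 0, 0, -30.3, 0, 0, 0, -30.3]'

```text
time: 3.1
tool_pos: [0.4473, 0.0766, 0.3309]
ee_rot: [[-0.223, -0.975, -0.001], [-0.975, 0.223, 0.0], [0.0, 0.001, -1.0]]
force: [0.2, -0.1, -0.3]
finger_gap: -0.0001
grasp_force: 0.0
```

```bash
python3 -c "
from h import *
to(W(-64,145,330))
w=manip.capture('wrist');cv2.imwrite('pics/w1.png',w)
"
```

```text
shift cm [-0.2034  0.1206  0.0947] turn -360.36113504705696 or -0.36113504705696187 tool [0.4473 0.0766 0.3309] F [ 0.2041 -0.1303 -0.3423] t 3.1 gap -0.00011718176463650002 j [  0.3895   5.9501 -16.3459  67.7523   0.0014 -76.7493] sealer [-66.041  143.8056 330.9463]
```

View pics/w1.png

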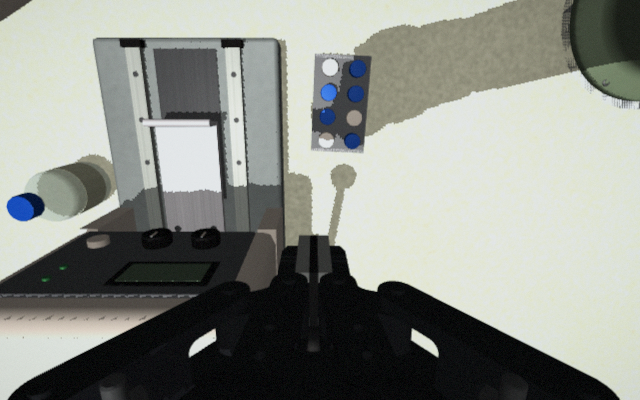

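The wrist view shows the bed's front corners at about (94,40) and (279,40) and the lip's top edge from (143,122) to (215,123). The ball is hidden behind the gripper.

```bash
cat >> h.py <<'E'
def wr(p,z,s=None):
    s=s or manip.observe(); c=manip.camera_params("wrist"); M=c['tool_from_camera']
    d=M[:3,:3]@np.array([(p[0]-c['cx'])/c['fx'],(p[1]-c['cy'])/c['fy'],1]); R=s['ee_rot']
    o=s['tool_pos']+R@M[:3,3]; d=R@d; return o+d*(z-o[2])/d[2]
def sl(p): return np.array([(p-O)@XS,(p-O)@YS,p[2]])*1e3
E
python3 - <<'E'
from h import *
g=cv2.cvtColor(cv2.imread('pics/w1.png'),cv2.COLOR_BGR2GRAY)
print(g[100:140,180], g[180,270:295], g[124,135:225:3], g[30:50,200])
a,b=wr((94,39),.045),wr((279,39),.045); d=b-a
print("corners",sl(a),sl(b),"yaw y",np.degrees(np.arctan2(d[1],d[0]))-90)
for p in((141,120),(215,121),(141,125),(215,126)): print(sl(wr(p,.092)))
a=plane("top",T(641,122),.045);print("top corner",sl(a),sl(plane("top",T(578,402),.045)))
E
```

```text
[ 84  85  85  84  85  85  85  85  89  87  88  70  39  42  36  43  44  42
  47 118 179 211 227 228 222 198 187 213 229 228 229 229 229 228 228 230
 229 229 228 229] [161 162 162 159 159 161 155 153 136 119  96  62  35  73 134 143 141 141
 139 141 144 148 147 145 145] [181 201 195 222 221 221 222 219 221 221 221 221 221 223 221 222 224 222
 223 222 225 221 222 222 224  60  63  81  42  88] [225 226 224 223 224 223 225 183 103 116 127 120 136 164 162 162 161 161
 132  85]
corners [-203.4869 -100.5705   45.    ] [-201.8061  105.6595   45.    ] yaw y 77.03303891507005
[-117.5065  -37.6542   92.    ]
[-115.8509   39.9346   92.    ]
[-112.3592  -38.4311   92.    ]
[-110.693    39.4729   92.    ]
top corner [-201.7367 -100.6132   45.    ] [-203.2554  102.4592   45.    ]
```

Emit:
move_arm --deltas '[-0.5, 0, 1.2, 0, -1.2, 0, 2.4, 0, -2, 0, 3.4, 0, -3, 0, 3.4, 0, -3.5, 0, 3.4, 0]'

```text
time: 3.65
tool_pos: [0.4553, 0.1119, 0.2968]
ee_rot: [[-0.222, -0.975, -0.001], [-0.975, 0.222, 0.0], [0.0, 0.001, -1.0]]
force: [-0.7, -0.7, -0.7]
finger_gap: -0.0002
grasp_force: 0.0
```

Emit:
move_arm --deltas '[-0.7, 0, 0, 0, -1.4, 0, -0.2, 0, -2.0, 0, -0.6, 0, -2.6, 0, -1.0, 0, -3.2, 0, -1.4, 0]'

```text
time: 4.15
tool_pos: [0.4628, 0.1403, 0.3127]
ee_rot: [[-0.224, -0.975, 0.002], [-0.975, 0.224, -0.005], [0.005, -0.003, -1.0]]
force: [-3.0, -8.4, 4.4]
finger_gap: 0.0002
grasp_force: 3.8
```

```bash
python3 -c "
from h import *
to(W(-64,145,330))
w=manip.capture('top')[140:290,150:330];s=manip.capture('scene')[190:340,290:470];cv2.imwrite('pics/p1.png',cv2.resize(np.hstack([w,s]),None,fx=2.2,fy=2.2))
"
```

```text
shift cm [ 6.3584  0.2018 -1.698 ] turn -360.4265953240951 or -0.4265953240951035 tool [0.4628 0.1403 0.3127] F [-2.9771 -8.4266  4.3503] t 4.15 gap 0.0001838770818858101 j [  8.3026   9.6653 -14.6287  65.6621  -0.3232 -68.7713] sealer [ -0.5184 142.4629 312.7092]
```

View pics/p1.png

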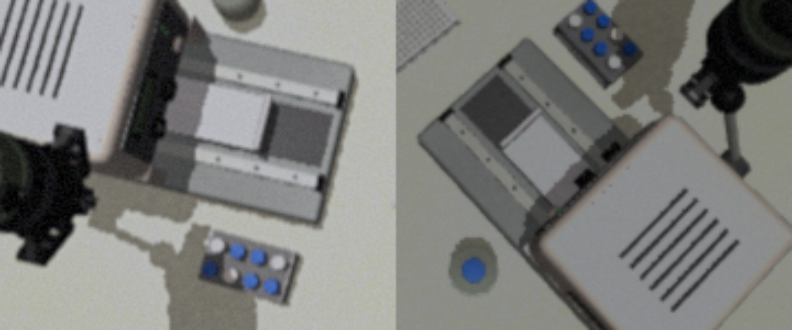

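The fingertips are on the ball in the scene crop, around (727,98), and the ball is moving back with the push. Continuing along the arc.

Emit:
move_arm --deltas '[-0.9, 0.1, -0.5, 0, -1.8, 0.1, -1.0, 0, -2.7, 0.2, -1.3, 0, -3.6, 0.2, -1.6, 0, -4.5, 0.2, -1.8, 0]'

```text
time: 4.75
tool_pos: [0.4713, 0.1861, 0.3304]
ee_rot: [[-0.223, -0.975, 0.002], [-0.975, 0.223, -0.002], [0.001, -0.003, -1.0]]
force: [-0.2, -4.6, 3.0]
finger_gap: -0.0
grasp_force: 2.2
```

Emit:
move_arm --deltas '[-0.9, 0, -0.1, 0, -1.8, 0, -0.2, 0, -2.7, 0, -0.2, 0, -3.6, 0, -0.1, 0, -4.5, 0, 0, 0]'

```text
time: 5.25
tool_pos: [0.4805, 0.231, 0.329]
ee_rot: [[-0.222, -0.975, -0.001], [-0.975, 0.222, 0.0], [0.0, 0.001, -1.0]]
force: [-0.3, -3.6, 2.2]
finger_gap: -0.0003
grasp_force: 1.6
```

```bash
python3 -c "
from h import *
to(W(157,145,308))"
```

```text
shift cm [-6.5165  0.0615  2.095 ] turn -360.3410332368844 or -0.3410332368844138 tool [0.4805 0.231  0.329 ] F [-0.263  -3.5865  2.1943] t 5.25 gap -0.00026248265439322285 j [ 17.73    14.7554  -5.778   69.4951   0.0154 -59.429 ] sealer [ 91.8325 144.7614 328.9514]
```

Emit:
move_arm --deltas '[-0.9, 0, 0.1, 0, -1.8, 0, 0.3, 0, -2.7, 0, 0.6, 0, -3.6, 0, 0.9, 0, -4.4, 0, 1.3, 0]'

```text
time: 5.75
tool_pos: [0.4905, 0.2739, 0.3159]
ee_rot: [[-0.222, -0.975, -0.0], [-0.975, 0.222, 0.0], [-0.0, 0.0, -1.0]]
force: [-0.2, -2.6, 1.3]
finger_gap: 0.0001
grasp_force: 1.3
```

```bash
python3 -c "
from h import *
to(W(157,145,305))"
```

```text
shift cm [-2.1124  0.0772  1.0933] turn -360.34419209986703 or -0.3441920998670298 tool [0.4905 0.2739 0.3159] F [-0.2351 -2.5935  1.3056] t 5.75 gap 7.400362650756425e-05 j [ 21.6442  18.1847  -2.9697  68.8473   0.015  -55.5116] sealer [135.8698 144.3529 315.9285]
```

Emit:
move_arm --deltas '[-0.5, 0, 0.2, 0, -1.0, 0, 0.5, 0, -1.4, 0, 0.8, 0, -1.8, 0, 0.9, 0, -2.1, 0, 1.0, 0]'

```text
time: 6.25
tool_pos: [0.4946, 0.2929, 0.3053]
ee_rot: [[-0.223, -0.975, -0.002], [-0.975, 0.223, -0.002], [0.003, 0.001, -1.0]]
force: [-1.2, -9.0, 0.0]
finger_gap: 0.0
grasp_force: 4.8
```

Emit:
move_arm --deltas '[-0.2, 0, 0, 0, -0.4, 0, 0.1, 0]'

```text
time: 6.45
tool_pos: [0.4949, 0.2935, 0.305]
ee_rot: [[-0.224, -0.975, -0.002], [-0.974, 0.224, -0.01], [0.01, -0.0, -1.0]]
force: [-4.7, -20.0, 10.7]
finger_gap: -0.0003
grasp_force: 10.2
```

```bash
python3 -c "
from h import *
to(W(157,145,305))"
```

```text
shift cm [-0.107   0.0744 -0.0028] turn -360.4590317849099 or -0.4590317849098824 tool [0.4949 0.2935 0.305 ] F [ -4.6679 -19.9564  10.6605] t 6.45 gap -0.0002687489240037566 j [ 23.5499  20.2308  -1.6359  68.4684  -0.4783 -53.4898] sealer [155.9235 144.2648 304.9827]
```

The force jumped to 20 N with the ball at the place given for fully back, so the lever is on its stop. Backing off and going over the lip.

Emit:
move_arm --deltas '[0.8, 0, 0, 0, 3, 0, -1, 0, 7, 0, -2.5, 0, 11.5, 0, -2.5, 0, 16, 0, -2.5, 0]'

```text
time: 6.95
tool_pos: [0.4604, 0.1412, 0.3309]
ee_rot: [[-0.221, -0.975, 0.002], [-0.975, 0.221, 0.003], [-0.003, -0.002, -1.0]]
force: [-0.9, -1.0, 0.1]
finger_gap: -0.0001
grasp_force: 0.0
```

Emit:
move_arm --deltas '[4.5, 0, 0, 0, 8.5, -1, 0, 0, 8.5, -5.5, 0, 0, 8.5, -10, 0, 0, 8.5, -14.4, 0, 0]'

```text
time: 7.45
tool_pos: [0.5838, 0.0263, 0.331]
ee_rot: [[-0.223, -0.975, 0.003], [-0.975, 0.223, 0.002], [-0.003, -0.002, -1.0]]
force: [0.5, 0.2, 0.4]
finger_gap: 0.0001
grasp_force: 0.0
```

```bash
python3 -c "
from h import *
to(W(-88,0,330))
w=manip.capture('wrist');s=manip.capture('scene')[190:340,290:470];
cv2.imwrite('pics/w2.png',np.hstack([w[:,120:520],cv2.resize(s,(400,400))]))
"
```

```text
shift cm [0.2354 0.0321 0.0973] turn -360.39493548656696 or -0.39493548656696476 tool [0.5838 0.0263 0.331 ] F [0.4508 0.1545 0.4365] t 7.45 gap 0.00014940536998007535 j [ -4.7244  20.3147   2.2304  71.7677   0.1438 -81.8291] sealer [-85.6512  -0.3354 330.9803]
```

View pics/w2.png

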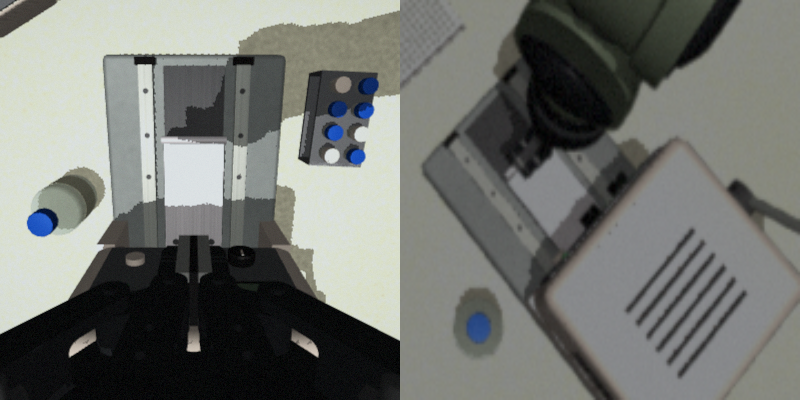

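The scene crop shows the lever lying back to the right of the tower, from (745,190) to (800,225). The wrist crop shows the lip as a bright bar around columns 162–226, rows 137–142, with the fingers centred on it.

```bash
python3 - <<'E'
from h import *
g=cv2.cvtColor(cv2.imread('pics/w2.png'),cv2.COLOR_BGR2GRAY)
print(g[130:150,195],g[139,155:235:2])
for v in(137,142,143):
  for z in(.066,.08,.092): print(v,[sl(wr((u,v),z)) for u in(281,346)])
E
```

```text
[ 42  45  44  41  44  42  76 108 121 134 139 158 179 179 202 224 225 222
 222 220] [102 154 156 209 221 219 220 220 219 218 217 212 183 175 136 151 172 137
 137 136 134 135 137 133 132 134 134 136 133 134 133 135 136 136 133 136
  81  83  82  72]
137 [array([-115.324 ,  -40.8014,   66.    ]), array([-114.7377,   32.8539,   66.    ])]
137 [array([-116.8814,  -39.4175,   80.    ]), array([-116.3167,   31.5251,   80.    ])]
137 [array([-118.2163,  -38.2313,   92.    ]), array([-117.67  ,   30.3861,   92.    ])]
142 [array([-109.6816,  -40.9993,   66.    ]), array([-109.0949,   32.9621,   66.    ])]
142 [array([-111.4468,  -39.6081,   80.    ]), array([-110.8817,   31.6293,   80.    ])]
142 [array([-112.9598,  -38.4157,   92.    ]), array([-112.4132,   30.4869,   92.    ])]
143 [array([-108.5475,  -41.0391,   66.    ]), array([-107.9607,   32.9839,   66.    ])]
143 [array([-110.3544,  -39.6464,   80.    ]), array([-109.7892,   31.6503,   80.    ])]
143 [array([-111.9032,  -38.4527,   92.    ]), array([-111.3566,   30.5072,   92.    ])]
```

Emit:
move_arm --deltas '[0.8, -0.3, 3, 0, 0.8, -0.3, 7.5, 0, 0.8, -0.3, 12, 0, 0.8, -0.3, 16, 0, 0.8, -0.3, 19, 0]'

```text
time: 8.05
tool_pos: [0.5815, 0.0191, 0.1381]
ee_rot: [[-0.222, -0.975, -0.001], [-0.975, 0.222, 0.002], [-0.002, 0.002, -1.0]]
force: [-0.7, 0.5, 0.6]
finger_gap: 0.0001
grasp_force: 0.0
```

Emit:
move_arm --deltas '[0, 0, 1.0, 0, 0, 0, 2.0, 0, 0, 0, 3.0, 0, 0, 0, 3.7, 0, 0, 0, 4.0, 0]'

```text
time: 8.55
tool_pos: [0.5833, 0.0181, 0.1004]
ee_rot: [[-0.222, -0.975, 0.001], [-0.975, 0.222, 0.0], [-0.0, -0.001, -1.0]]
force: [-0.0, 1.3, 0.1]
finger_gap: 0.0002
grasp_force: 0.0
```

```bash
python3 -c "
from h import *
to(W(-94,-4,98))
w=manip.capture('wrist');cv2.imwrite('pics/w3.png',w)
"
```

```text
shift cm [ 0.0228 -0.2377  0.2439] turn -360.3497812574876 or -0.3497812574876207 tool [0.5833 0.0181 0.1004] F [-0.0403  1.2533  0.055 ] t 8.55 gap 0.0002371931933329477 j [ -5.472   30.4156 -17.5559  41.9831   0.0109 -82.6222] sealer [-93.7584  -1.6227 100.4377]
```

View pics/w3.png

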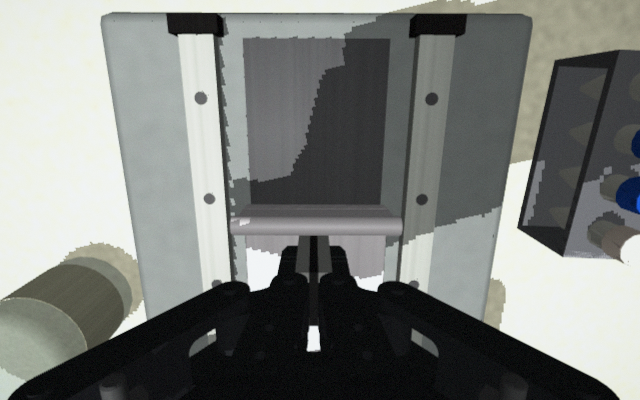

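The wrist view shows the fingertips at (315,237), just behind the lip's bar (columns 232–402, rows 205–235) and centred on it. Going 3 mm lower, then pulling gently.

Emit:
move_arm --deltas '[0, 0, 0.15, 0, 0, -0.1, 0.3, 0, 0.3, -0.1, 0.3, 0, 0.6, -0.1, 0.3, 0, 0.9, -0.1, 0.3, 0]'

```text
time: 9.1
tool_pos: [0.5823, 0.0095, 0.0975]
ee_rot: [[-0.222, -0.975, 0.001], [-0.975, 0.222, 0.002], [-0.002, -0.001, -1.0]]
force: [1.6, 4.5, -0.7]
finger_gap: 0.0001
grasp_force: 1.7
```

Emit:
move_arm --deltas '[0.3, 0, 0, 0, 0.7, 0, 0, 0, 1.1, 0, 0, 0, 1.6, 0, 0, 0, 2.1, 0, 0, 0]'

```text
time: 9.6
tool_pos: [0.5774, -0.0118, 0.0975]
ee_rot: [[-0.222, -0.975, 0.0], [-0.975, 0.222, 0.0], [-0.0, -0.0, -1.0]]
force: [0.9, 2.9, 1.5]
finger_gap: 0.0001
grasp_force: 1.8
```

```bash
python3 -c "
from h import *
to(W(-220,-4,97))"
```

```text
shift cm [ 9.5717 -0.2265  0.0442] turn -360.3516303019012 or -0.3516303019011957 tool [ 0.5774 -0.0118  0.0975] F [0.9329 2.8833 1.4796] t 9.6 gap 7.511851017061025e-05 j [ -8.4996  30.0961 -18.676   41.2028   0.0081 -85.648 ] sealer [-124.2708   -2.3226   97.4576]
```

Emit:
move_arm --deltas '[0.6, 0, 0, 0, 1.2, 0, 0, 0, 1.8, 0, 0, 0, 2.4, 0, 0, 0, 3.0, 0, 0, 0]'

```text
time: 10.1
tool_pos: [0.5705, -0.0412, 0.0974]
ee_rot: [[-0.223, -0.975, 0.0], [-0.975, 0.223, -0.0], [-0.0, -0.0, -1.0]]
force: [1.2, 3.9, 1.5]
finger_gap: -0.0001
grasp_force: 1.9
```

Emit:
move_arm --deltas '[0.6, 0, 0, 0, 1.2, 0, 0, 0, 1.8, 0, 0, 0, 2.4, 0, 0, 0, 3.0, 0, 0, 0]'

```text
time: 10.6
tool_pos: [0.5637, -0.0704, 0.0973]
ee_rot: [[-0.222, -0.975, -0.0], [-0.975, 0.222, 0.0], [0.0, 0.0, -1.0]]
force: [0.7, 3.9, 2.0]
finger_gap: -0.0003
grasp_force: 1.9
```

Emit:
move_arm --deltas '[0.6, 0, 0, 0, 1.2, 0, 0, 0, 1.8, 0, 0, 0, 2.2, 0, 0, 0, 2.6, 0, 0, 0]'

```text
time: 11.1
tool_pos: [0.5579, -0.0956, 0.0972]
ee_rot: [[-0.223, -0.975, -0.0], [-0.975, 0.223, 0.0], [0.0, 0.0, -1.0]]
force: [1.0, 4.3, 2.1]
finger_gap: 0.0002
grasp_force: 1.7
```

```bash
python3 -c "
from h import *
to(W(-221,-4,97))"
```

```text
shift cm [ 1.0662 -0.263   0.0198] turn -360.36178579095827 or -0.36178579095826535 tool [ 0.5579 -0.0956  0.0972] F [0.9889 4.2789 2.0703] t 11.1 gap 0.00020955706241387138 j [-17.1973  29.1299 -20.4736  40.4162  -0.0053 -94.3355] sealer [-210.3215   -1.4374   97.1986]
```

Emit:
move_arm --deltas '[0.25, 0, 0, 0, 0.5, 0, 0, 0, 0.7, 0, 0, 0, 0.85, 0, 0, 0, 1.0, 0, 0, 0]'

```text
time: 11.6
tool_pos: [0.5562, -0.1031, 0.0972]
ee_rot: [[-0.221, -0.975, 0.001], [-0.975, 0.221, 0.005], [-0.005, 0.0, -1.0]]
force: [2.9, 11.2, 4.1]
finger_gap: 0.0001
grasp_force: 5.9
```

Emit:
move_arm --deltas '[0.1, 0, 0, 0, 0.2, 0, 0, 0, 0.3, 0, 0, 0]'

```text
time: 11.9
tool_pos: [0.5561, -0.1032, 0.0973]
ee_rot: [[-0.219, -0.976, 0.003], [-0.976, 0.219, 0.011], [-0.011, -0.0, -1.0]]
force: [4.3, 18.7, 3.4]
finger_gap: 0.0001
grasp_force: 9.5
```

The force rose while the position stayed put, so the carrier is on its front stop. Backing off the lip, lifting, and checking.

Emit:
move_arm --deltas '[-0.4, 0, 0, 0, -0.9, 0, 0, 0, -1.3, 0, 0, 0, -1.3, 0, -1, 0, -1.3, 0, -3, 0]'

```text
time: 12.4
tool_pos: [0.5568, -0.0953, 0.1266]
ee_rot: [[-0.223, -0.975, -0.004], [-0.975, 0.223, 0.0], [0.001, 0.003, -1.0]]
force: [-1.0, 0.2, 0.8]
finger_gap: 0.0002
grasp_force: 0.0
```

Emit:
move_arm --deltas '[0, 0, -4, 0, 0, 0, -8, 0, 0, 0, -12, 0, 0, 0, -15, 0, 0, 0, -15, 0]'

```text
time: 12.9
tool_pos: [0.5604, -0.0965, 0.2831]
ee_rot: [[-0.223, -0.975, 0.009], [-0.975, 0.223, -0.004], [0.002, -0.009, -1.0]]
force: [0.0, -0.6, -0.4]
finger_gap: -0.0002
grasp_force: 0.0
```

Emit:
move_arm --deltas '[4, 4, 0, 0, 8, 8, 0, 0, 10, 12, 0, 0, 10, 15, 0, 0, 10, 15, 0, 0]'

```text
time: 13.4
tool_pos: [0.3848, -0.1586, 0.2766]
ee_rot: [[-0.226, -0.974, -0.004], [-0.974, 0.226, 0.001], [-0.0, 0.004, -1.0]]
force: [0.3, -0.9, 0.9]
finger_gap: 0.0001
grasp_force: 0.0
```

```bash
python3 -c "
from h import *
to(W(-221,-4,97))
a=manip.capture('top')[60:300,60:390];s=manip.capture('scene')[150:390,220:550]
cv2.imwrite('pics/f.png',cv2.resize(np.hstack([a,s]),None,fx=1.2,fy=1.2))
"
```

```text
shift cm [ -8.9665 -15.7799  17.8934] turn -360.54996230590183 or -0.549962305901829 tool [ 0.3848 -0.1586  0.2766] F [ 0.3058 -0.9462  0.8779] t 13.4 gap 0.0001038235922583332 j [ -32.5391    3.6959  -26.8971   59.6458   -0.0613 -109.4891] sealer [-309.222   153.8852  276.5744]
```

View pics/f.png

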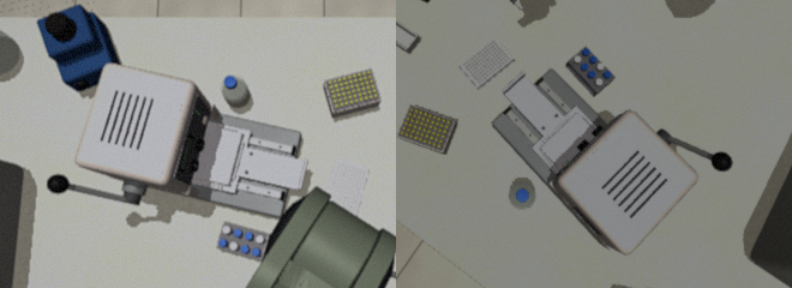

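The carrier is out with the plate in its nest, at about (235,155) in the left crop. The lever's ball lies fully back at (58,184) in the left crop and (722,161) in the right one. The bystanders look unmoved. I'll check the ball's position numerically.

```bash
python3 -c "
from h import *
print(sl(tri((60+58/1.2,60+184/1.2),(220+326/1.2,150+161/1.2))))
print([sl(plane('scene',(220+(x-396)/1.2,150+y/1.2),.092)) for x,y in((503,93),(522,75))])"
```

```text
[185.8216 143.3042 278.9653]
[array([-226.3657,  -38.2209,   92.    ]), array([-227.5285,   25.943 ,   92.    ])]
```

```bash
python3 -c "
from station import manip
print(manip.sign_off())"
```

```text
the job is handed in; nothing more can be done
None
```

The job is handed in, with the lever pushed back to its stop, the carrier drawn out to its front stop, the plate still in its nest, and the arm clear of everything (13.4 s on the clock before hand-in).

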